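Unlatch the work cage and hold its sprung gate wide

TASK

Someone needs both hands to take the tacked workpiece out of the small steel cage, so open its barred gate for them: squeeze the two upright grips of the lock catch fully together (on the roof, near the hinge end), then those of the bolt catch (near the free end), take the gate by its upright post and swing it out past the spring detent to at least 70 degrees, without flinging it. The gate's spring would pull it back, so finish with the gripper still holding the post and the gate wide open and still; leave the workpiece and the things lying about where they are.

Things in the scene. Friction and masses are not known exactly. Their poses are not given: they have to be found in the camera images.
- cage: Dark steel cage fixed to the table, 150 (x) x 180 (y) mm, roof top 105 mm up; origin at the centre of its underside, z up. Its -x side is the front, closed by a barred gate hinged at the +y end. Two bare steel squeeze catches stand on the roof. Nothing on it is taller than 178 mm.
- lock_center (a point): Midpoint between the lock catch's two upright grips, 140 mm up. Grips: plates 22 mm wide (along cage y), 8 thick, from 122 to 155 mm up, facing along cage x: 50 mm over their outer faces, 28 squeezed. Geared together, about 4 N, stay where left. A blade on the front grip blocks the bolt catch until this one is squeezed.
- bolt_center (a point): Midpoint between the bolt catch's two upright grips, 140 mm up, at 35 mm cage -x and 108 mm cage -y of lock_center. Same plates (22 mm wide along cage x, 8 thick, 122 to 155 mm up), facing along cage y: 50 mm over the outer faces, 28 squeezed. Geared together, about 4 N, stay where left. Its nose hooks a tab on the gate until squeezed.
- post_grip (a point): On the axis of the gate's upright round post, 14 mm thick, 150 mm up; bare post from 100 to 160 mm up, then an 18 mm ball to 178. It stands 22 mm in front of the gate's plane, 142 mm along it from the hinge, and turns with the gate. All near it is under 121 mm high but the bolt catch's grips, 50 mm behind it.
- gate_hinge (a point): Point on the gate's upright hinge axis, 150 mm above the table, at cage x = -74 mm, y = +80 mm.
- gate: The barred gate with its post, 170 mm long, 20 to 98 mm up (keeper tab to 120); origin on the hinge axis at table height, axes equal to the cage's when shut (the gate runs along its -y).
- lock_catch (a joint): How far each grip of the lock catch is squeezed in, m: 0 out, 0.011 fully in; released from 0.008 on.
- bolt_catch (a joint): How far each grip of the bolt catch is squeezed in, m: 0 out, 0.011 fully in; released from 0.008 on.
- gate_angle (a joint): Gate angle, rad: 0 shut, grows as the post swings out to the front (clockwise seen from above), stop at 1.75. A spring closes it with about 1 N at the post when shut and 3 N when wide; a ball detent adds up to 2.5 N at the post from 0.28 to 0.5, then pushes onward to 0.72. The hinge is damped (0.2 N m s).
- stub_plate: The workpiece in the cage: a tube stub tacked on a plate, 104x101x57 mm, origin under its centre. Leave it.
- nut_1: Bystander: bright hexagon nut 27x31x15 mm on the rear of the cage roof, origin under its centre.
- gas_nozzle: Bystander: copper nozzle 25x68x25 mm lying beside the cage, origin under its centre.
- tube_offcut_h: Bystander: round tube 42 mm wide, 48 mm high, standing beside the cage, origin under its centre.
- offcut_flat_l: Bystander: flat bar 30x85x6 mm beside the hinge end, origin under its centre.
- chipping_hammer: Bystander: chipping hammer 160x245x27 mm, origin under its centre.
- mig_pliers: Bystander: pliers 58x199x18 mm, origin under their centre.

How it is judged:
By the outcome, as a careful person would: the job done as asked, in the order asked, and still so for the second after the job is handed in, while the arm keeps its last pose, push and grip.
It also fails if it takes over 48 s, if anything falls off the work surface, if the arm or the gripper's body presses on something with over 40 N, if the wrist force passes 120 N, or if a joint passes its speed limit or range.

ROBOT

A 7-joint arm with a two-finger parallel gripper is mounted at the origin on a cart in front of the work surface, level with it; the furniture and walls round the work are solid. World frame = base frame: x ahead of the robot, y to its left, z up, the work surface at z = 0. Lengths are in m, angles in rad, forces in N, time in s.
With the tool pointing down it reaches from about 0.4 to 0.9 m from the base axis. Payload 5.5 kg.
Tool frame: the origin (TCP) lies where the fingers leave the gripper's body, on its centre line; the fingertips stand 73 mm ahead of it and the grasp point (between the pads) lies 54 mm ahead of it (manip.nose_length is the distance from the TCP to the fingertips, in m); z points along the fingers, y is the direction in which the jaws open and shut (so a half turn about z gives the same grasp; the last joint's range is limited). The gripper opens to 85 mm and grips with 20 to 120 N. Pads are 22 mm wide; open, the fingers measure 114 mm over their backs; the gripper's body (76 mm by 85 mm) begins 54 mm behind the grasp point. The pads swing forward as they close: fully open they stand 13 mm farther back than shut.
Start: joints at [1.383, 0.501, -0.427, 1.55, 0.221, 1.138, -0.21], TCP at [0.283, -0.585, 0.304] pointing down, gripper open.
Joint ranges: [-2.88, 2.88], [-0.31, 2.03], [-1.54, 1.56], [0.2, 2.42], [-1.41, 4.55], [0.19, 2.02], [-2.57, 2.57]. Speed limits (rad/s): [2.57, 2.57, 3.14, 3.14, 3.14, 3.14, 3.14].

INTERFACE

Orientations are given as a rotation vector (axis times angle).
In Python, from plant import manip gives the robot as it stands.
- The arm moves only by the shell command python3 -m creep 'ROWS' [OPENING] [FORCE]. ROWS is JSON, one flat list of numbers, 6 for each row, row after row: the shift along the tool's x, y, z normalised to -1 to 1, where 1 is 0.8 m, then the turn, a rotation vector about the tool's x, y, z normalised to -1 to 1, where 1 is 45 degrees. A call has 1 to 5 rows; each row shifts and turns the commanded pose from where the row before left it, along the tool's axes as they then stand; what a row does not reach is not made up. A row lasts 1/12 s, in which the tool goes at most 41.7 mm and 7.16 degrees, less where a joint would pass 70% of its speed; a pose out of reach is approached as far as the arm can. A call with a number of a shift or a turn outside -1 to 1 is refused whole. A call with a gripper value outside its range is refused whole. OPENING is the opening, from -1 (shut) to 1 (fully open), set as the call begins (- or left out, the last holds). The fingers move at their own pace and stop on an object; FORCE is the grip in N (left out, the last holds). Time passes only in rows, so rows that do not move let the fingers close. It gives the time, the measured TCP pose, the force and the opening at its end, in the units of the state.
- manip.state(): the state, without advancing time (a new reading comes with each control period).
- manip.get_image(name): name is "scene" or "top" or "wrist"; returns a dict with "color" (400x640x3 uint8, blue, green, red), "fov_y" (degrees; the focal length in pixels is half the picture's height over the tangent of half this angle, whatever the lens; pixels are square), "cx", "cy" (the principal point, pixels), "view" (4x4, takes a point from world to camera coordinates). Camera axes: x right, y down, z forward; pixel columns grow to the right and rows downward; lengths in m; the calibration is good to about 2 mm. A picture is of the moment at which its call begins. There is no depth.
- manip.close_job(): hands the job in, once; it reports no verdict.
Trained networks look in a picture, given as the dict that the camera call returned (one of the last four; its "shot" number tells which), for a name from the list of things; names that differ only in an ending like _2 or _b are one class to them, and where a whole thing is asked for, a point or a joint stands for the part that bears it (a point fixed in the world has none). Each returns a list of dicts, best first, with "confidence" (0 to 1); they miss things now and then, are a little off and sometimes report something else, mostly with a low value. They report only what shows in the picture. A call takes as long as a camera call.
- manip.outline_of(picture, label): "mask" (400x640 bool, what is visible of it) and "box" ([left, top, right, bottom] in pixels, round what is visible of it).
The state is a dict: "t": time; "joints": joint angles; "joint_vel": joint speeds; "effort": joint torques, N m; "tool_pos": TCP position; "ee_rot": TCP orientation; "force": force on the tool from outside, world axes, zero at the start; "ft_torque": the same for the moment, N m; "grip_width": finger opening in m.
Only numpy, scipy, OpenCV 4.12 (cv2) and the standard library are available. Lean on these libraries where they do the work, as an engineer would, in place of code of your own. Each camera call takes 0.05 s, during which the arm holds its last target.

## Working session

There is one attempt and no reset: what is moved stays moved. The work goes in short steps, Python scripts to look and compute and a shell command to move; the robot and the scene stay as the last step left them, time stands still between calls to the robot, and variables do not carry over. Pictures are saved under pics/ and viewed, and the job is handed in when it is done.

```bash
ls; mkdir -p pics; python3 - <<'E'
from plant import manip
import cv2
s=manip.state();print(s)
for n in ["scene","top","wrist"]:
    p=manip.get_image(n);cv2.imwrite(f"pics/a_{n}.png",p["color"]);print(n,p["fov_y"],p["cx"],p["cy"],p["view"].tolist() if hasattr(p["view"],"tolist") else p["view"],p["shot"])
    for l in ["cage","lock_center","bolt_center","post_grip","gate","gate_hinge"]:
        try:
            r=manip.outline_of(p,l);print(l,[(round(float(q["confidence"]),2),q["box"]) for q in r][:3])
        except Exception as e: print(l,e)
E
```

```text
pics
{'t': 0.0, 'joints': array([ 1.38318606,  0.50187293, -0.42679724,  1.55144732,  0.22079809,
        1.13831391, -0.21027264]), 'joint_vel': array([-5.63388606e-04, -9.70147643e-04, -1.34117630e-05,  1.61968207e-04,
        2.63735339e-04,  6.44542307e-04,  2.72669519e-04]), 'effort': array([ 2.21157593e-04, -5.69521129e+01, -5.81602871e+00, -2.80937684e+01,
        1.06701077e-02,  1.19854003e-02, -1.69430780e-05]), 'tool_pos': array([ 0.28291819, -0.58458035,  0.30284514]), 'ee_rot': array([-3.06019230e+00, -7.01846320e-01,  5.81378161e-04]), 'force': array([ 0.11716882, -0.40392006,  0.65439329]), 'ft_torque': array([-0.02300838, -0.01857253, -0.05981704]), 'grip_width': 0.08525337726115245}
scene 46.56155816853256 316.36649805890823 194.6235500211333 [[-0.6310836229420959, -0.7754102532085121, -0.021734766467341616, 0.4117354092876889], [-0.368871050879898, 0.32462602909037797, -0.8709489589291514, 0.32242323768130304], [0.682398423706443, -0.541624298251218, -0.49089256550373367, 1.245284920729801], [0.0, 0.0, 0.0, 1.0]] 1
cage [(0.88, [232.3, 205.8, 298.5, 271.5])]
lock_ce
[... 787 characters left out ...]
 239.0]), (0.6, [299.0, 180.4, 313.8, 196.8]), (0.41, [294.0, 226.3, 316.0, 234.1])]
bolt_center [(0.88, [207.7, 170.4, 279.9, 239.9])]
post_grip [(0.41, [207.3, 166.6, 284.1, 236.3])]
gate [(0.56, [208.0, 203.3, 265.7, 237.7])]
gate_hinge [(0.83, [207.4, 166.0, 283.1, 230.6])]
wrist 70.82598168957544 322.6121308188496 200.74617768786885 [[0.4361288847401422, -0.8998841261300986, 0.0003942516831802125, -0.6518113265733623], [-0.8624891120090504, -0.4178803244985336, 0.28546202210248744, -0.037126083221044215], [-0.25671799228172615, -0.12483827111935776, -0.9583899407353829, 0.37811943504045137], [0.0, 0.0, 0.0, 1.0]] 3
cage []
lock_center []
bolt_center []
post_grip []
gate []
gate_hinge []
```

```bash
python3 - <<'E'
import cv2
a=cv2.imread("pics/a_scene.png");b=cv2.imread("pics/a_top.png")
cv2.imwrite("pics/b_s.png",cv2.resize(a[180:300,190:350],(800,600),interpolation=cv2.INTER_CUBIC))
cv2.imwrite("pics/b_t.png",cv2.resize(b[150:258,188:332],(800,600),interpolation=cv2.INTER_CUBIC))
E
```

```text
(no output)
```

View pics/a_scene.png

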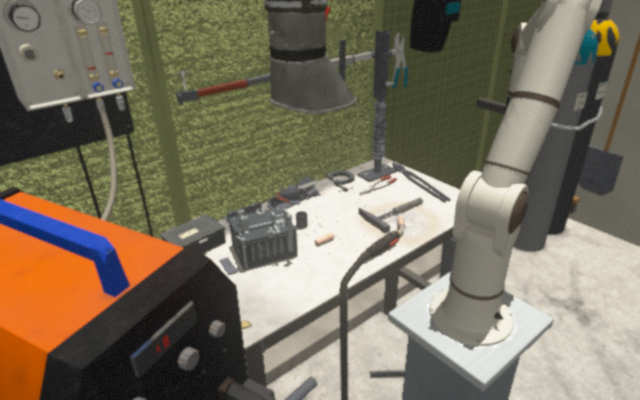

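View pics/a_top.png

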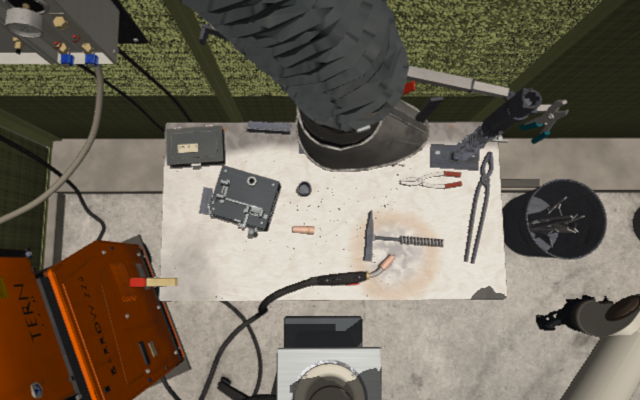

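View pics/b_s.png

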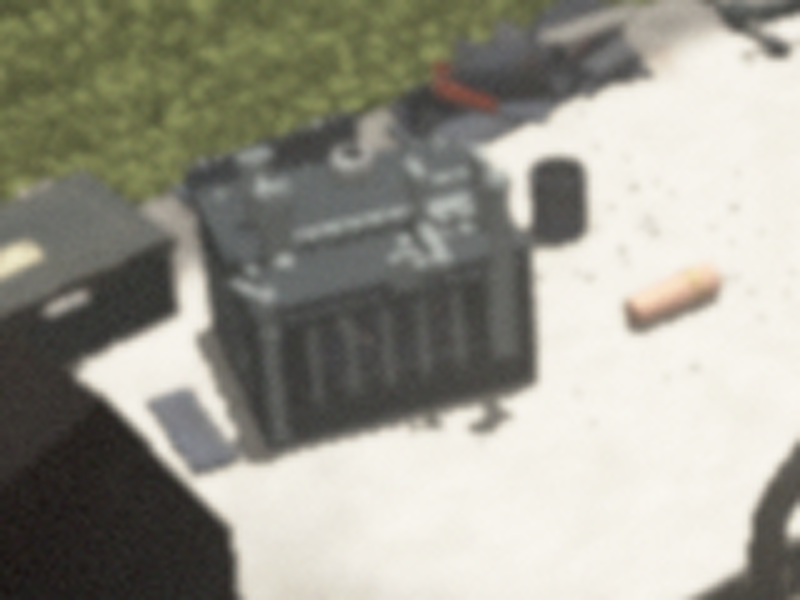

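View pics/b_t.png

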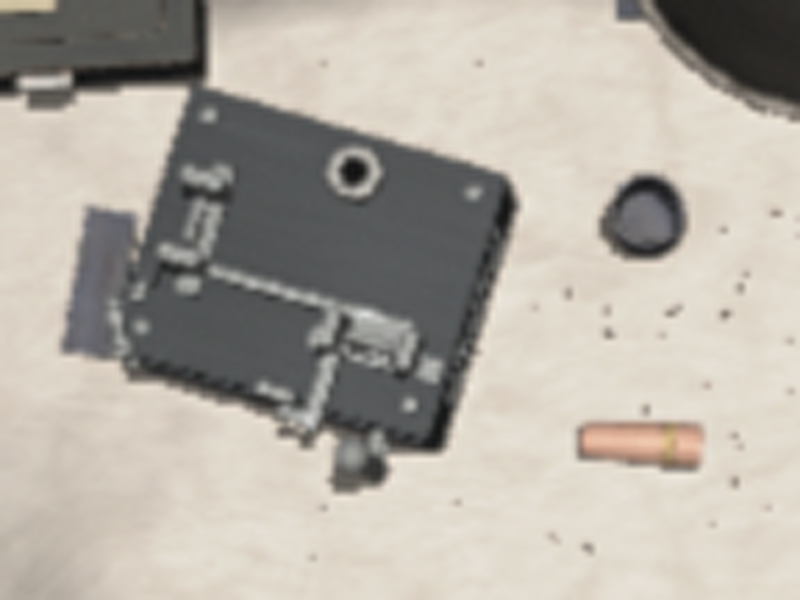

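```bash
cat > h.py <<'E'
import numpy as np
from plant import manip
from scipy.spatial.transform import Rotation as R
def ray(p,uv,z):
    f=200/np.tan(np.radians(p["fov_y"])/2);V=np.array(p["view"])
    d=V[:3,:3].T@np.array([(uv[0]-p["cx"])/f,(uv[1]-p["cy"])/f,1]);c=-V[:3,:3].T@V[:3,3]
    return c+d*(z-c[2])/d[2]
def proj(p,X):
    f=200/np.tan(np.radians(p["fov_y"])/2);V=np.array(p["view"])
    q=V[:3,:3]@np.asarray(X)+V[:3,3];return np.array([f*q[0]/q[2]+p["cx"],f*q[1]/q[2]+p["cy"]])
def show():
    s=manip.state();r=R.from_rotvec(s["ee_rot"]).as_matrix()
    print("t",round(s["t"],2),"tcp",s["tool_pos"].round(4),"x",r[:,0].round(3),"y",r[:,1].round(3),"z",r[:,2].round(3),"F",s["force"].round(1),"M",s["ft_torque"].round(2),"w",round(s["grip_width"],4),"q",s["joints"].round(2))
    return s,r
def rows(target,Rt=None):
    """displacement in tool frame normalised, turn normalised"""
    s=manip.state();r=R.from_rotvec(s["ee_rot"])
    d=r.as_matrix().T@(np.asarray(target)-s["tool_pos"])
    w=(r.inv()*R.from_matrix(Rt)).as_rotvec() if Rt is not None else np.zeros(3)
    print("shift",(d/0.8).round(4),"turn",(w/(np.pi/4)).round(4),"rows>=",max(np.linalg.norm(d)/.0417,np.degrees(np.linalg.norm(w))/7.16).round(2))
E
python3 - <<'E'
from h import *
from scipy.optimize import least_squares
p=manip.get_image("top")
c=lambda u,v:np.array([188+u/5.5556-0.4,150+v/5.5556-0.4])
obs=[((.075,.09),.105,c(195,88)),((.075,-.09),.105,c(510,178)),((-.075,-.09),.105,c(440,445)),((-.075,.09),.105,c(128,365))]
for m,z,uv in obs: print(m,ray(p,uv,z).round(4))
lc=(c(207,178)+c(182,255))/2; bc=(c(325,330)+c(410,345))/2;ball=c(358,460)
def tr(v,m): 
    C,S=np.cos(v[2]),np.sin(v[2]);return np.array([v[0]+C*m[0]-S*m[1],v[1]+S*m[0]+C*m[1]])
def res(v):
    r=[]
    for m,z,uv in obs: r.append(proj(p,[*tr(v,m),z])-uv)
    r.append(proj(p,[*tr(v,(-.096,-.062)),.172])-ball)
    r.append(proj(p,[*tr(v,v[3:5]),.15])-lc)
    r.append(proj(p,[*tr(v,v[3:5]+np.array([-.035,-.108])),.15])-bc)
    return np.concatenate(r)
q=least_squares(res,[.6,.2,-.2,0,.05]);print(q.x.round(4),q.fun.reshape(-1,2).round(1).tolist())
v=q.x
print("lock",tr(v,v[3:5]),"bolt",tr(v,v[3:5]+[-.035,-.108]),"post",tr(v,(-.096,-.062)),"hinge",tr(v,(-.074,.08)))
show()
E
```

```text
(0.075, 0.09) [0.7018 0.3205 0.105 ]
(0.075, -0.09) [0.6518 0.1493 0.105 ]
(-0.075, -0.09) [0.5074 0.1857 0.105 ]
(-0.075, 0.09) [0.5509 0.3529 0.105 ]
[ 0.6032  0.253  -0.264   0.0037  0.0633] [[0.0, 0.9], [0.9, -0.1], [0.0, 0.0], [-2.2, -1.1], [1.2, 0.3], [-0.7, 0.3], [0.7, -0.3]]
lock [0.62330126 0.31315137] bolt [0.56132726 0.21802922] post [0.49437972 0.21819867] hinge [0.55267799 0.34953531]
t 1.1 tcp [ 0.2832 -0.5851  0.3039] x [0.9   0.436 0.   ] y [ 0.436 -0.9    0.   ] z [ 0. -0. -1.] F [0.1 0.8 1.2] M [ 0.   -0.01  0.03] w 0.0857 q [ 1.38  0.5  -0.43  1.55  0.22  1.14 -0.21]
```

```bash
python3 - <<'E'
from h import *
p=manip.get_image("top");s=manip.get_image("scene")
# hood mouth rim: right end, left end, front
for uv in [(300,135),(428,130),(365,168)]:
  for z in [.3,.4,.5,.6,.7]:
    X=ray(p,uv,z);print(uv,z,X.round(2),proj(s,X).round(0))
Rt=np.array([[0.965,0,0],[0,0,0],[0,0,0]])
th=-.264
def Rj(a): # jaw y along angle a, z down
    y=np.array([np.cos(a),np.sin(a),0]);z=np.array([0,0,-1.]);return np.stack([np.cross(y,z),y,z],1)
rows([.56,.22,.38],Rj(th))
E
```

```text
(300, 135) 0.3 [0.74 0.08 0.3 ] [278. 139.]
(300, 135) 0.4 [0.72 0.08 0.4 ] [281. 112.]
(300, 135) 0.5 [0.69 0.08 0.5 ] [285.  83.]
(300, 135) 0.6 [0.66 0.08 0.6 ] [289.  51.]
(300, 135) 0.7 [0.64 0.08 0.7 ] [293.  16.]
(428, 130) 0.3 [ 0.76 -0.26  0.3 ] [350. 115.]
(428, 130) 0.4 [ 0.73 -0.23  0.4 ] [350.  92.]
(428, 130) 0.5 [ 0.7  -0.21  0.5 ] [351.  66.]
(428, 130) 0.6 [ 0.67 -0.18  0.6 ] [352.  38.]
(428, 130) 0.7 [ 0.65 -0.16  0.7 ] [352.   7.]
(365, 168) 0.3 [ 0.65 -0.09  0.3 ] [334. 134.]
(365, 168) 0.4 [ 0.64 -0.08  0.4 ] [335. 108.]
(365, 168) 0.5 [ 0.62 -0.06  0.5 ] [336.  79.]
(365, 168) 0.6 [ 0.6  -0.05  0.6 ] [338.  48.]
(365, 168) 0.7 [ 0.58 -0.04  0.7 ] [339.  14.]
shift [ 0.7499 -0.755  -0.0951] turn [-0.     -0.     -1.0899] rows>= 20.5
```

```bash
python3 - <<'E'
from h import *
rows([.46,.2,.36])
E
python3 -m creep '[0.03,-0.035,-0.006,0,0,0,0.03,-0.035,-0.006,0,0,0,0.03,-0.035,-0.006,0,0,0,0.03,-0.035,-0.006,0,0,0,0.03,-0.035,-0.006,0,0,0]'
python3 -m creep '[0.03,-0.035,-0.006,0,0,0,0.03,-0.035,-0.006,0,0,0,0.03,-0.035,-0.006,0,0,0,0.03,-0.035,-0.006,0,0,0,0.03,-0.035,-0.006,0,0,0]'
python3 - <<'E'
from h import *
rows([.46,.2,.36]);show()
E
```

```text
shift [ 0.6265 -0.787  -0.0701] turn [0. 0. 0.] rows>= 19.34
t: 1.62
tool_pos: [0.3304, -0.405, 0.3281]
ee_rot: [3.062, 0.702, 0.0]
force: [1.4, -0.3, 0.8]
grip_width: 0.0855
t: 2.03
tool_pos: [0.3774, -0.2266, 0.3524]
ee_rot: [3.061, 0.702, 0.0]
force: [0.6, -0.6, -0.5]
grip_width: 0.0853
shift [ 0.3253 -0.435  -0.01  ] turn [0. 0. 0.] rows>= 10.42
t 2.03 tcp [ 0.3774 -0.2266  0.3524] x [ 0.9    0.436 -0.   ] y [ 0.436 -0.9    0.001] z [ 0.    -0.001 -1.   ] F [ 0.6 -0.6 -0.5] M [-0.02 -0.05 -0.05] w 0.0853 q [ 1.11  0.07 -0.66  1.98  0.05  1.1  -0.68]
```

```bash
python3 -m creep '[0.03,-0.04,-0.001,0,0,0,0.03,-0.04,-0.001,0,0,0,0.03,-0.04,-0.001,0,0,0,0.03,-0.04,-0.001,0,0,0,0.03,-0.04,-0.001,0,0,0]'
python3 -m creep '[0.03,-0.04,-0.001,0,0,-0.15,0.03,-0.04,-0.001,0,0,-0.15,0.03,-0.04,-0.001,0,0,-0.15,0.03,-0.035,0,0,0,-0.15,0,0,0,0,0,-0.15]'
python3 -m creep '[0,0,0,0,0,-0.15,0,0,0,0,0,-0.15,0,0,0,0,0,-0.04]'
python3 - <<'E'
from h import *
import cv2
show()
p=manip.get_image("wrist");cv2.imwrite("pics/c_w.png",p["color"]);print(proj(p,[.623,.313,.14]),proj(p,[.561,.218,.14]),proj(p,[.494,.218,.15]))
V=np.array(p["view"]);print(-V[:3,:3].T@V[:3,3])
E
```

```text
t: 2.45
tool_pos: [0.4155, -0.0302, 0.3564]
ee_rot: [3.061, 0.702, 0.001]
force: [1.1, -0.5, -0.2]
grip_width: 0.0855
t: 2.87
tool_pos: [0.4195, 0.1318, 0.3594]
ee_rot: [-2.712, -1.583, -0.006]
force: [-0.2, 0.2, 0.8]
grip_width: 0.0855
t: 3.12
tool_pos: [0.4208, 0.1242, 0.3585]
ee_rot: [2.487, 1.919, 0.0]
force: [-0.3, 0.6, 0.8]
grip_width: 0.0853
t 3.12 tcp [0.4208 0.1242 0.3585] x [ 0.254  0.967 -0.   ] y [ 0.967 -0.254  0.   ] z [ 0. -0. -1.] F [-0.3  0.6  0.8] M [-0.01 -0.02 -0.04] w 0.0853 q [ 0.71  0.11 -1.11  1.97  0.11  1.12 -0.7 ]
[502.28329704 -91.0703707 ] [442.20625958  54.92528168] [373.05799427  73.27121497]
[0.43984183 0.19305805 0.42771989]
```

View pics/c_w.png

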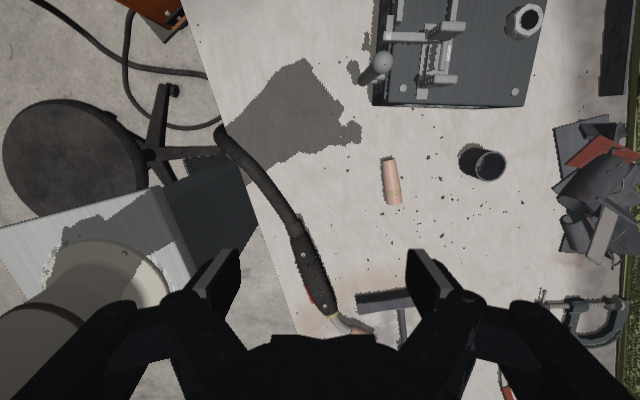

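```bash
python3 - <<'E'
from h import *
rows([.56,.19,.36])
E
python3 -m creep '[0.025,0.03,0,0,0,0,0.025,0.03,0,0,0,0,0.025,0.03,0,0,0,0,0.025,0.025,0,0,0,0,0,0,0,0,0,0]'
python3 - <<'E'
from h import *
import cv2
show()
p=manip.get_image("wrist");cv2.imwrite("pics/d_w.png",p["color"])
print(proj(p,[.623,.313,.14]),proj(p,[.561,.218,.14]),proj(p,[.494,.218,.15]))
E
```

```text
shift [ 0.1243  0.147  -0.0019] turn [0. 0. 0.] rows>= 3.69
t: 3.58
tool_pos: [0.5342, 0.1788, 0.3577]
ee_rot: [-2.493, -1.906, -0.005]
force: [-0.3, 0.4, 0.7]
grip_width: 0.0856
t 3.58 tcp [0.5342 0.1788 0.3577] x [0.262 0.965 0.004] y [ 0.965 -0.262 -0.001] z [ 0.001  0.004 -1.   ] F [-0.3  0.4  0.7] M [-0.02 -0.03  0.01] w 0.0856 q [ 0.41  0.43 -1.02  1.7   0.39  1.23 -0.96]
[377.70838632  23.50323625] [337.05546236 145.4347977 ] [271.9693162  164.36593343]
```

View pics/d_w.png

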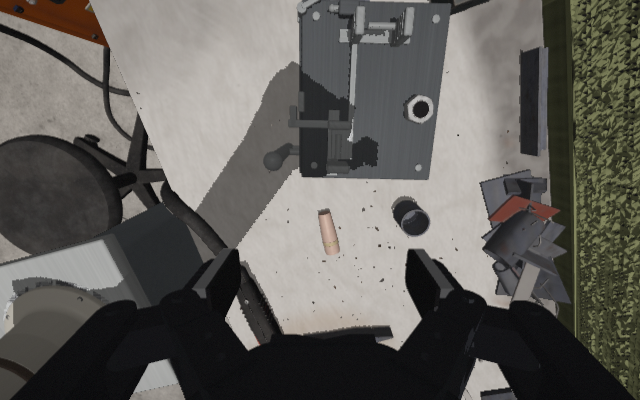

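```bash
python3 - <<'E'
import cv2
b=cv2.imread("pics/d_w.png")
cv2.imwrite("pics/e.png",cv2.resize(b[0:192,240:496],(800,600),interpolation=cv2.INTER_CUBIC))
E
```

```text
(no output)
```

View pics/e.png

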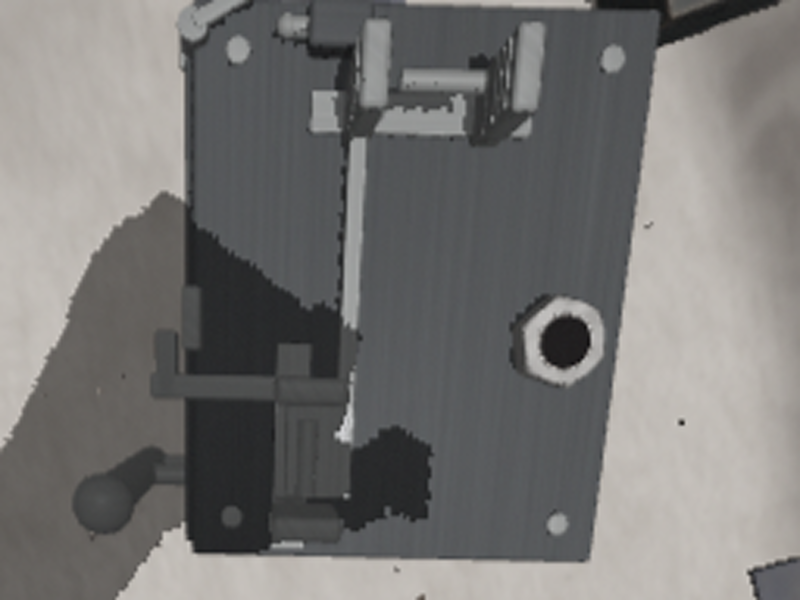

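```bash
python3 - <<'E'
import cv2,numpy as np
b=cv2.imread("pics/d_w.png")
c=b[80:185,250:390].astype(float);c=np.clip((c/255)**.6*300,0,255).astype('uint8')
cv2.imwrite("pics/f.png",cv2.resize(c,(800,600),interpolation=cv2.INTER_NEAREST))
E
```

```text
(no output)
```

View pics/f.png

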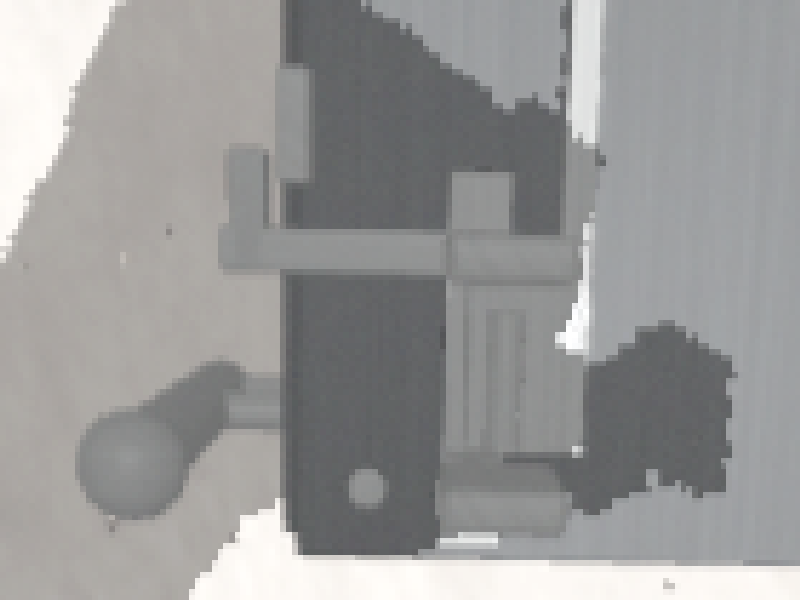

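```bash
cat > fit.py <<'E'
from h import *
E
python3 - <<'E'
from h import *
from scipy.optimize import least_squares
p=manip.get_image("wrist")
L=ray(p,(384.6,20.1),.155);B=ray(p,(338.6,147),.155);P=ray(p,(272.4,160.7),.169)
e=lambda u,v:(240+u/3.125-.4,v/3.125-.4)
print("L",L.round(4),"B",B.round(4),"P",P.round(4))
print("corner",ray(p,e(190,552),.105),ray(p,e(588,560),.105),ray(p,e(658,12),.105))
d=L-B;th=np.arctan2(d[1],d[0])-np.arctan2(.108,.035);print("yaw from catches",th,np.linalg.norm(d[:2]),np.hypot(.108,.035))
show()
E
```

```text
L [0.6226 0.3097 0.155 ] B [0.559  0.2169 0.155 ] P [0.4969 0.2223 0.169 ]
corner [0.50914623 0.190457   0.105     ] [0.65174194 0.14887749 0.105     ] [0.70106492 0.3185439  0.105     ]
yaw from catches -0.2878351054426087 0.11250302251418483 0.11352973178863764
t 3.68 tcp [0.5306 0.1777 0.3577] x [0.261 0.965 0.001] y [ 0.965 -0.261 -0.002] z [-0.002  0.001 -1.   ] F [-0.4  0.1  0.3] M [-0.03 -0.02 -0.05] w 0.0856 q [ 0.42  0.43 -1.02  1.71  0.38  1.23 -0.96]
```

```bash
python3 - <<'E'
from h import *
import cv2,pickle
p=manip.get_image("wrist");pickle.dump({k:p[k] for k in("fov_y","cx","cy","view")},open("p.pkl","wb"));b=p["color"]
c=b[0:200,240:480].astype(float);c=np.clip((c/255)**.6*300,0,255).astype('uint8')
cv2.imwrite("pics/g1.png",cv2.resize(c[80:185,10:150],(800,600),interpolation=cv2.INTER_NEAREST))
cv2.imwrite("pics/g2.png",cv2.resize(c[0:75,60:160],(800,600),interpolation=cv2.INTER_NEAREST))
show()
E
```

```text
t 3.73 tcp [0.53   0.1772 0.3579] x [ 0.261  0.965 -0.   ] y [ 0.965 -0.261 -0.001] z [-0.001  0.    -1.   ] F [-0.3 -0.6 -0. ] M [ 0.01  0.04 -0.02] w 0.0854 q [ 0.42  0.42 -1.02  1.71  0.38  1.23 -0.96]
```

View pics/g1.png

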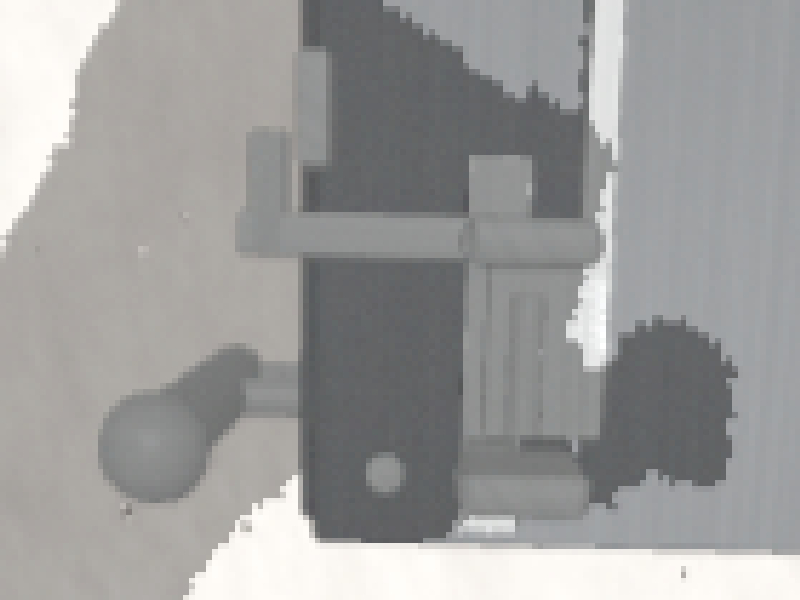

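View pics/g2.png

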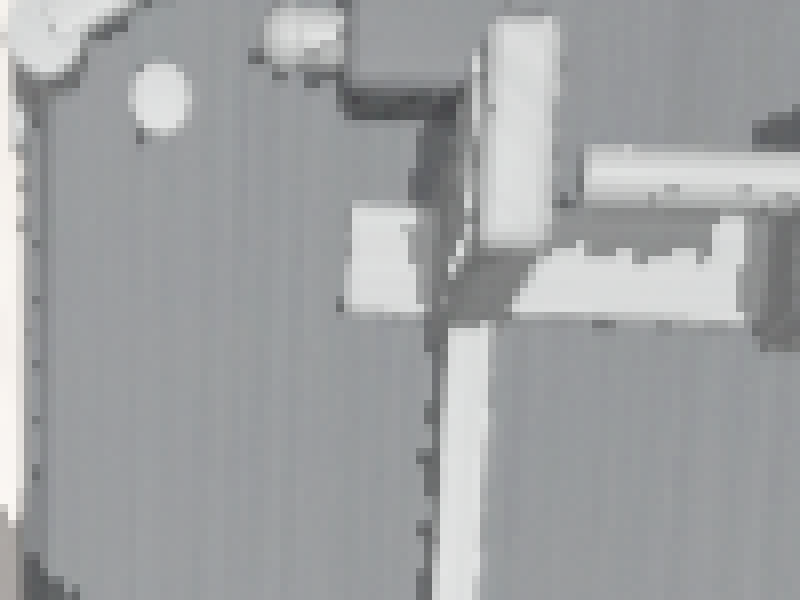

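```bash
python3 - <<'E'
from h import *
import pickle
p=pickle.load(open("p.pkl","rb"))
th=-.275
cx=np.array([np.cos(th),np.sin(th),0])
L=ray(p,(364.5,16),.155)+.021*cx;B=ray(p,(341.9,143.7),.155);P=ray(p,(276.3,157.4),.169)
print("L",L.round(4),"B",B.round(4),"P",P.round(4))
d=L-B;print(np.arctan2(d[1],d[0])-np.arctan2(.108,.035),np.linalg.norm(d[:2]))
# upper vs lower grips yaw
a=ray(p,(250+531.5/5.714-.5,80+240/5.714-.5),.155)-ray(p,(250+524/5.714-.5,80+494.5/5.714-.5),.155);print(a,np.arctan2(a[1],a[0])-np.pi/2)
e=lambda u,v:(250+u/5.714-.5,80+v/5.714-.5)
a=ray(p,e(302,540),.105);b=ray(p,e(790,548),.105);print(a,b,np.arctan2(*(b-a)[[1,0]]))
def Rj(a):
    y=np.array([np.cos(a),np.sin(a),0]);z=np.array([0,0,-1.]);return np.stack([np.cross(y,z),y,z],1)
rows([L[0],L[1],.26],Rj(th))
E
```

```text
L [0.6255 0.3105 0.155 ] B [0.5613 0.2183 0.155 ] P [0.4998 0.2233 0.169 ]
-0.29452787418880877 0.1124123414924682
[0.01127307 0.04017703 0.        ] -0.273551150991143
[0.51059838 0.19142248 0.105     ] [0.60605058 0.16403231 0.105     ] -0.2794432795312401
shift [0.1921 0.072  0.1222] turn [-0.0019  0.0004  0.0145] rows>= 4.58
```

```bash
python3 -m creep '[0.04,0.015,0,0,0,0,0.04,0.015,0,0,0,0,0.04,0.015,0,0,0,0.015,0.04,0.015,0.02,0,0,0,0.033,0.012,0.02,0,0,0]'
python3 -m creep '[0,0,0.04,0,0,0,0,0,0.04,0,0,0,0,0,0,0,0,0,0,0,0,0,0,0]'
python3 - <<'E'
from h import *
import cv2
show()
p=manip.get_image("wrist");cv2.imwrite("pics/h.png",p["color"]);q=manip.get_image("scene");c=q["color"][170:290,200:360];cv2.imwrite("pics/h2.png",cv2.resize(c,(800,600),interpolation=cv2.INTER_CUBIC))
def Rj(a):
    y=np.array([np.cos(a),np.sin(a),0]);z=np.array([0,0,-1.]);return np.stack([np.cross(y,z),y,z],1)
rows([.625,.3115,.196],Rj(-.278))
E
```

```text
t: 4.15
tool_pos: [0.628, 0.3116, 0.3278]
ee_rot: [2.506, 1.893, 0.005]
force: [-0.5, -0.9, 0.3]
grip_width: 0.0856
t: 4.48
tool_pos: [0.6261, 0.3088, 0.2614]
ee_rot: [2.506, 1.894, -0.006]
force: [-0.5, 0.2, 0.6]
grip_width: 0.0854
t 4.48 tcp [0.6261 0.3088 0.2614] x [ 0.273  0.962 -0.003] y [ 0.962 -0.273 -0.002] z [-0.003 -0.002 -1.   ] F [-0.5  0.2  0.6] M [0.02 0.01 0.  ] w 0.0854 q [ 0.04  0.75 -0.87  1.44  0.59  1.22 -1.17]
shift [ 0.0005 -0.0039  0.0864] turn [ 0.0028 -0.0023  0.0016] rows>= 1.66
```

View pics/h.png

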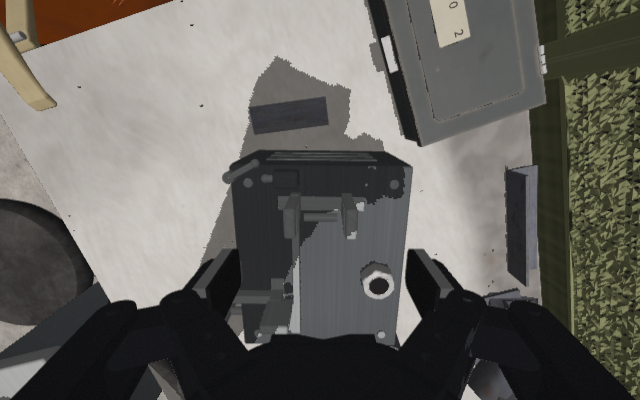

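View pics/h2.png

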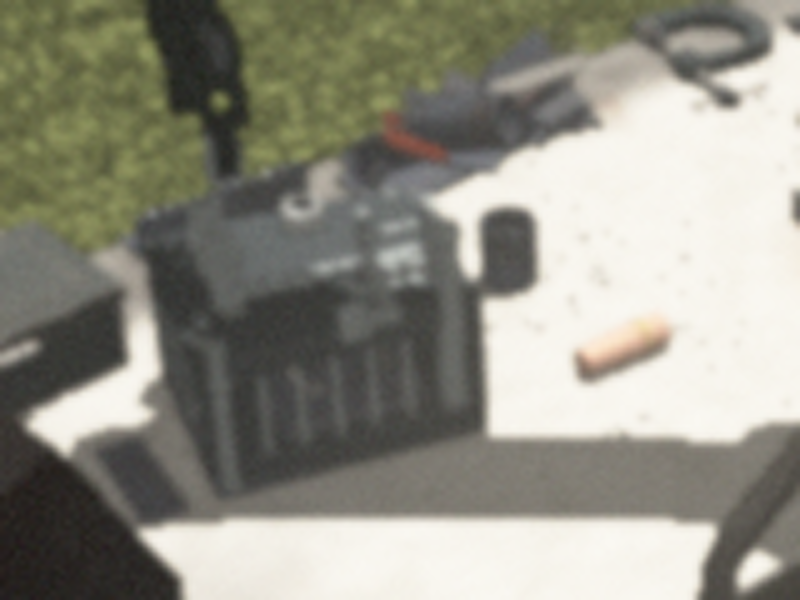

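```bash
python3 - <<'E'
import cv2,numpy as np
c=cv2.imread("pics/h.png")[180:255,270:370].astype(float);c=np.clip((c/255)**.6*300,0,255).astype('uint8')
cv2.imwrite("pics/i.png",cv2.resize(c,(800,600),interpolation=cv2.INTER_NEAREST))
E
```

```text
(no output)
```

View pics/i.png

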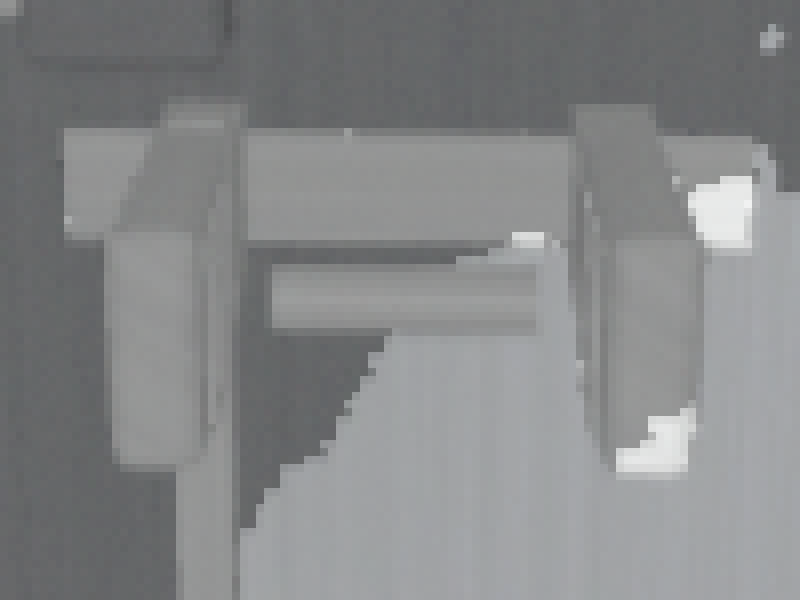

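```bash
python3 - <<'E'
from h import *
p=manip.get_image("wrist")
L=ray(p,(320,223.6),.155);print(L)
a=ray(p,(270+654/8-.5,180+356/8-.5),.155)-ray(p,(270+153/8-.5,180+351/8-.5),.155);print(a,np.arctan2(a[1],a[0]))
show()
def Rj(a):
    y=np.array([np.cos(a),np.sin(a),0]);z=np.array([0,0,-1.]);return np.stack([np.cross(y,z),y,z],1)
rows([L[0],L[1],.196],Rj(-.278))
E
```

```text
[0.62781083 0.31214199 0.155     ]
[ 0.04096164 -0.0121351   0.        ] -0.28801772901606404
t 4.63 tcp [0.628  0.3105 0.2657] x [0.273 0.962 0.003] y [ 0.962 -0.273  0.003] z [ 0.004  0.002 -1.   ] F [ 0.6 -0.3  0.3] M [-0.03  0.03 -0.02] w 0.0856 q [ 0.04  0.75 -0.87  1.44  0.59  1.22 -1.17]
shift [ 0.0017 -0.001   0.0871] turn [ 0.004  -0.0035  0.0016] rows>= 1.67
```

```bash
python3 -m creep '[0,0,0.022,0,0,0,0,0,0.022,0,0,0,0,0,0.022,0,0,0,0,0,0.02,0,0,0,0,0,0,0,0,0]'
python3 - <<'E'
from h import *
show()
E
python3 -m creep '[0,0,0,0,0,0,0,0,0,0,0,0,0,0,0,0,0,0,0,0,0,0,0,0,0,0,0,0,0,0]' -0.5 30
python3 - <<'E'
from h import *
show()
E
```

```text
t: 5.05
tool_pos: [0.6266, 0.3092, 0.1918]
ee_rot: [2.506, 1.894, -0.004]
force: [-1.0, -1.1, 0.2]
grip_width: 0.085
t 5.05 tcp [0.6266 0.3092 0.1918] x [ 0.273  0.962 -0.002] y [ 0.962 -0.273 -0.001] z [-0.002 -0.002 -1.   ] F [-1.  -1.1  0.2] M [-0.05  0.07  0.03] w 0.085 q [ 0.02  0.82 -0.83  1.49  0.64  1.12 -1.21]
t: 5.47
tool_pos: [0.6254, 0.3125, 0.1952]
ee_rot: [-2.502, -1.895, 0.0]
force: [-8.2, -3.6, 16.0]
grip_width: 0.0267
t 5.47 tcp [0.6254 0.3125 0.1952] x [0.271 0.963 0.001] y [ 0.963 -0.271 -0.002] z [-0.002  0.002 -1.   ] F [-8.2 -3.6 16. ] M [-1.16  1.42 -0.39] w 0.0267 q [ 0.02  0.82 -0.83  1.49  0.64  1.12 -1.21]
```

```bash
python3 -m creep '[0,0,-0.003,0,0,0,0,0,0,0,0,0,0,0,0,0,0,0]'
python3 - <<'E'
from h import *
import cv2
show()
p=manip.get_image("wrist");cv2.imwrite("pics/j.png",p["color"])
E
```

```text
t: 5.72
tool_pos: [0.6254, 0.3124, 0.1954]
ee_rot: [-2.502, -1.895, 0.001]
force: [-2.7, 4.0, -4.6]
grip_width: 0.0265
t 5.72 tcp [0.6254 0.3124 0.1954] x [0.271 0.963 0.002] y [ 0.963 -0.271 -0.003] z [-0.003  0.002 -1.   ] F [-2.7  4.  -4.6] M [ 0.88  0.61 -0.44] w 0.0265 q [ 0.02  0.82 -0.83  1.49  0.64  1.12 -1.21]
```

View pics/j.png

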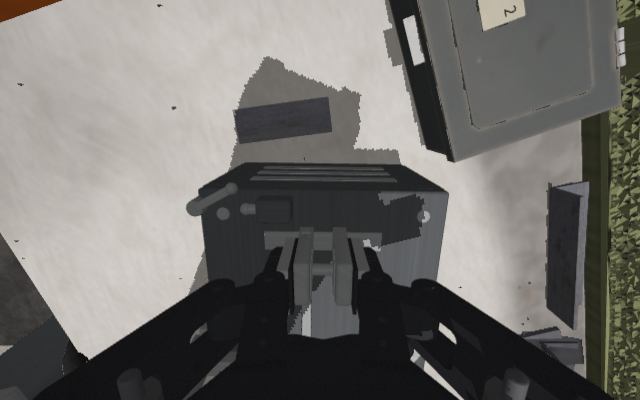

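```bash
python3 -m creep '[0,0,0,0,0,0,0,0,0,0,0,0,0,0,0,0,0,0,0,0,-0.03,0,0,0,0,0,-0.04,0,0,0]' 1
python3 -m creep '[0,0,-0.03,0,0,0,-0.034,-0.011,0,0,0,0,-0.034,-0.011,0,0,0,0,-0.034,-0.011,0,0,0,0,-0.034,-0.011,0,0,0,0]'
python3 -m creep '[0,0,0,0,0,-0.155,0,0,0,0,0,-0.155,0,0,0,0,0,-0.155,0,0,0,0,0,-0.155,0,0,0,0,0,-0.155]'
python3 -m creep '[0,0,0,0,0,-0.155,0,0,0,0,0,-0.155,0,0,0,0,0,-0.155,0,0,0,0,0,-0.155,0,0,0,0,0,-0.155]'
python3 -m creep '[0,0,0,0,0,-0.155,0,0,0,0,0,-0.155,0,0,0,0,0,-0.14,0,0,0,0,0,0,0,0,0,0,0,0]'
python3 - <<'E'
from h import *
import cv2
show()
def Rj(a):
    y=np.array([np.cos(a),np.sin(a),0]);z=np.array([0,0,-1.]);return np.stack([np.cross(y,z),y,z],1)
rows([.562,.218,.26],Rj(-.28+np.pi/2))
p=manip.get_image("wrist");cv2.imwrite("pics/k.png",p["color"])
E
```

```text
t: 6.18
tool_pos: [0.6264, 0.3086, 0.2495]
ee_rot: [2.506, 1.894, -0.009]
force: [1.2, -0.2, -0.4]
grip_width: 0.0844
t: 6.6
tool_pos: [0.5634, 0.2141, 0.2766]
ee_rot: [2.505, 1.894, 0.002]
force: [0.2, -0.2, 0.5]
grip_width: 0.0853
t: 7.02
tool_pos: [0.5643, 0.2148, 0.2767]
ee_rot: [1.815, 2.562, 0.001]
force: [-0.1, 0.0, -0.0]
grip_width: 0.0853
t: 7.43
tool_pos: [0.5644, 0.2148, 0.2766]
ee_rot: [0.964, 2.988, 0.0]
force: [0.3, 0.1, 1.1]
grip_width: 0.0854
t: 7.85
tool_pos: [0.5641, 0.215, 0.2761]
ee_rot: [0.438, 3.11, 0.0]
force: [0.5, 0.4, -0.4]
grip_width: 0.0853
t 7.85 tcp [0.5641 0.215  0.2761] x [-0.961  0.276 -0.   ] y [0.276 0.961 0.   ] z [ 0.  0. -1.] F [ 0.5  0.4 -0.4] M [-0.04  0.04  0.01] w 0.0853 q [ 0.43  0.78 -1.27  1.68  0.78  1.28  0.28]
shift [0.0035 0.0028 0.0201] turn [0.0005 0.0005 0.0003] rows>= 0.4
```

View pics/k.png

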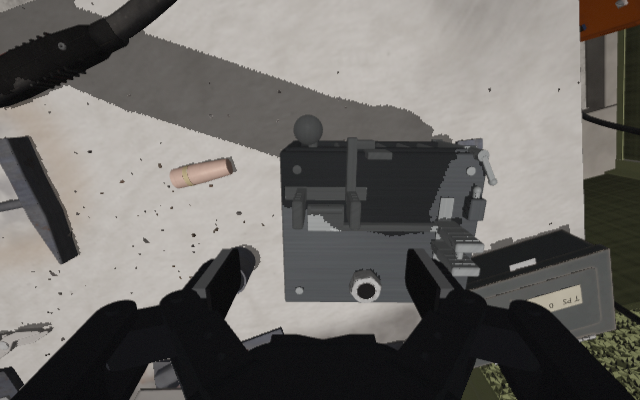

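```bash
python3 - <<'E'
import cv2,numpy as np
c=cv2.imread("pics/k.png")[100:235,280:460].astype(float);c=np.clip((c/255)**.6*300,0,255).astype('uint8')
cv2.imwrite("pics/l.png",cv2.resize(c,(800,600),interpolation=cv2.INTER_NEAREST))
E
```

```text
(no output)
```

View pics/l.png

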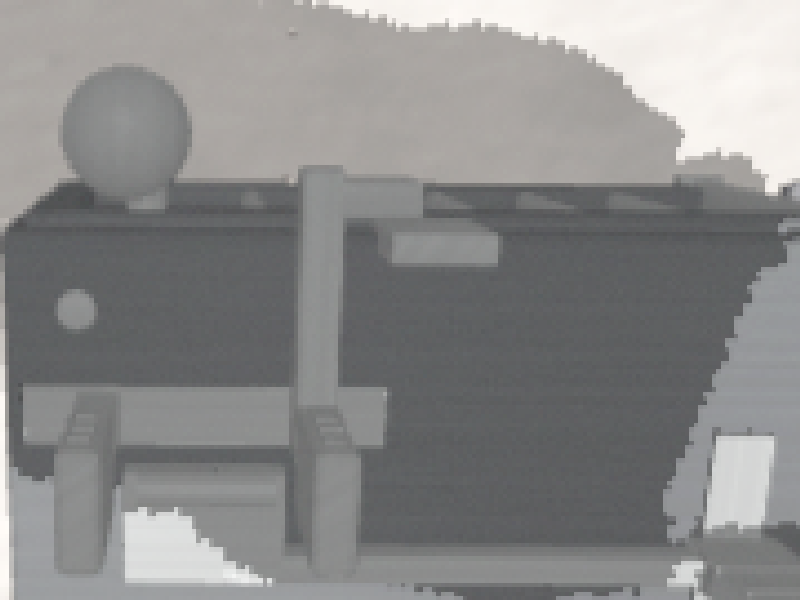

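```bash
python3 - <<'E'
from h import *
p=manip.get_image("wrist")
B=ray(p,(326.2,214.7),.155);P=ray(p,(307.9,129.2),.169);print(B,P)
show()
rows([B[0],B[1],.197])
E
```

```text
[0.56020234 0.21758732 0.155     ] [0.49927535 0.22307321 0.169     ]
t 7.95 tcp [0.5639 0.2152 0.2762] x [-0.961  0.276 -0.001] y [ 0.276  0.961 -0.   ] z [ 0.001 -0.    -1.   ] F [-0.4  0.3 -0. ] M [ 0.02 -0.05  0.05] w 0.0852 q [ 0.42  0.78 -1.27  1.68  0.78  1.28  0.28]
shift [0.0054 0.0016 0.0989] turn [0. 0. 0.] rows>= 1.9
```

```bash
python3 -m creep '[0.004,0.003,0.022,0,0,0,0,0,0.025,0,0,0,0,0,0.025,0,0,0,0,0,0.026,0,0,0,0,0,0,0,0,0]'
python3 - <<'E'
from h import *
show()
E
python3 -m creep '[0,0,0,0,0,0,0,0,0,0,0,0,0,0,0,0,0,0,0,0,0,0,0,0,0,0,0,0,0,0]' -0.5 30
python3 -m creep '[0,0,0,0,0,0,0,0,0,0,0,0]'
python3 - <<'E'
from h import *
import cv2
show()
p=manip.get_image("wrist");cv2.imwrite("pics/m.png",p["color"])
E
```

```text
t: 8.37
tool_pos: [0.5598, 0.2169, 0.1939]
ee_rot: [-0.434, -3.107, 0.006]
force: [-0.7, -1.1, -0.5]
grip_width: 0.0853
t 8.37 tcp [0.5598 0.2169 0.1939] x [-0.962  0.274  0.003] y [ 0.274  0.962 -0.004] z [-0.005 -0.003 -1.   ] F [-0.7 -1.1 -0.5] M [-0.03  0.02  0.01] w 0.0853 q [ 0.38  0.86 -1.18  1.75  0.87  1.17  0.22]
t: 8.78
tool_pos: [0.562, 0.2185, 0.1991]
ee_rot: [0.433, 3.109, -0.0]
force: [-3.5, -3.5, 23.4]
grip_width: 0.026
t: 8.95
tool_pos: [0.5619, 0.2185, 0.1992]
ee_rot: [0.434, 3.11, 0.0]
force: [-1.4, -2.8, 7.9]
grip_width: 0.0255
t 8.95 tcp [0.5619 0.2185 0.1992] x [-0.962  0.274 -0.002] y [0.274 0.962 0.   ] z [ 0.002 -0.    -1.   ] F [-1.4 -2.8  7.9] M [-0.62  0.36 -0.31] w 0.0255 q [ 0.38  0.86 -1.19  1.75  0.87  1.17  0.22]
```

View pics/m.png

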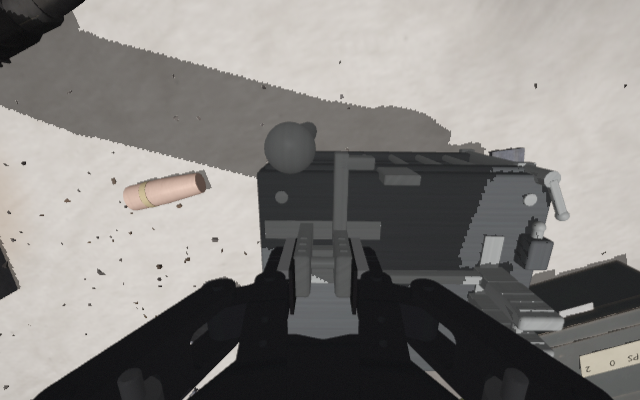

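```bash
python3 -m creep '[0,0,0,0,0,0,0,0,0,0,0,0,0,0,0,0,0,0,0,0,-0.04,0,0,0,0,0,-0.045,0,0,0]' 1
python3 -m creep '[0,0,-0.015,0,0,0,0.0256,-0.0053,0,0,0,0,0.0256,-0.0053,0,0,0,0,0.0256,-0.0053,0,0,0,0,0,0,0,0,0,0]'
python3 -m creep '[0,0,0,0,0,0,0,0,0,0,0,0]'
python3 - <<'E'
from h import *
import cv2
show()
p=manip.get_image("wrist");cv2.imwrite("pics/n.png",p["color"])
E
```

```text
t: 9.42
tool_pos: [0.5599, 0.2177, 0.2637]
ee_rot: [-0.43, -3.107, 0.003]
force: [1.1, -0.7, 1.0]
grip_width: 0.084
t: 9.83
tool_pos: [0.4945, 0.2243, 0.2775]
ee_rot: [-0.424, -3.112, 0.002]
force: [-0.2, 0.3, -0.2]
grip_width: 0.0853
t: 10.0
tool_pos: [0.4993, 0.2229, 0.2776]
ee_rot: [0.432, 3.111, 0.0]
force: [-0.9, -0.1, -0.1]
grip_width: 0.0857
t 10.0 tcp [0.4993 0.2229 0.2776] x [-0.962  0.273 -0.001] y [0.273 0.962 0.   ] z [ 0.001  0.    -1.   ] F [-0.9 -0.1 -0.1] M [-0.07 -0.03  0.04] w 0.0857 q [ 0.47  0.71 -1.33  1.82  0.74  1.22  0.21]
```

View pics/n.png

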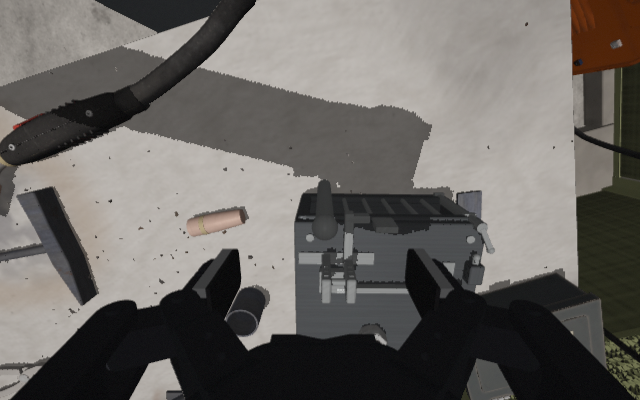

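```bash
python3 -m creep '[0,0,0.025,0,0,0,0,0,0.026,0,0,0,0,0,0.026,0,0,0,0,0,0.026,0,0,0,0,0,0,0,0,0]'
python3 -m creep '[0,0,0,0,0,0,0,0,0,0,0,0,0,0,0,0,0,0,0,0,0,0,0,0,0,0,0,0,0,0]' -1 35
python3 -m creep '[0,0,0,0,0,0,0,0,0,0,0,0,0,0,0,0,0,0]'
python3 - <<'E'
from h import *
import cv2
show()
p=manip.get_image("wrist");cv2.imwrite("pics/o.png",p["color"])
E
```

```text
t: 10.47
tool_pos: [0.4979, 0.2214, 0.1913]
ee_rot: [-0.433, -3.107, 0.005]
force: [-0.1, -0.7, 0.1]
grip_width: 0.0856
t: 10.88
tool_pos: [0.4992, 0.2233, 0.1961]
ee_rot: [0.432, 3.11, 0.001]
force: [0.4, -0.8, 0.1]
grip_width: 0.0256
t: 11.13
tool_pos: [0.4993, 0.2241, 0.196]
ee_rot: [0.431, 3.11, 0.004]
force: [2.1, 4.7, 1.3]
grip_width: 0.0134
t 11.13 tcp [0.4993 0.2241 0.196 ] x [-0.962  0.272 -0.001] y [0.272 0.962 0.003] z [ 0.002  0.002 -1.   ] F [2.1 4.7 1.3] M [ 0.67 -0.35 -0.02] w 0.0134 q [ 0.4   0.79 -1.22  1.89  0.85  1.1   0.14]
```

View pics/o.png

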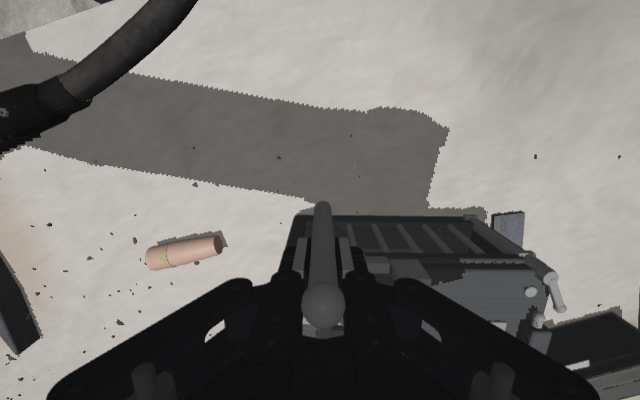

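```bash
python3 - <<'E'
from h import *
import cv2
p=manip.get_image("top");s=manip.get_image("scene")
cv2.imwrite("pics/q.png",p["color"]);cv2.imwrite("pics/q2.png",s["color"])
for uv in [(187,365),(105,240),(140,282)]:
  for z in [0,.1,.2,.3,.4]:
    X=ray(p,uv,z);print(uv,z,X.round(2),proj(s,X).round(0))
E
```

```text
(187, 365) 0 [0.1  0.43 0.  ] [321. 378.]
(187, 365) 0.1 [0.12 0.41 0.1 ] [323. 337.]
(187, 365) 0.2 [0.14 0.39 0.2 ] [325. 294.]
(187, 365) 0.3 [0.16 0.36 0.3 ] [327. 250.]
(187, 365) 0.4 [0.18 0.34 0.4 ] [329. 203.]
(105, 240) 0 [0.48 0.7  0.  ] [145. 340.]
(105, 240) 0.1 [0.48 0.66 0.1 ] [154. 304.]
(105, 240) 0.2 [0.47 0.62 0.2 ] [163. 267.]
(105, 240) 0.3 [0.47 0.58 0.3 ] [172. 227.]
(105, 240) 0.4 [0.46 0.54 0.4 ] [183. 185.]
(140, 282) 0 [0.35 0.59 0.  ] [210. 347.]
(140, 282) 0.1 [0.36 0.55 0.1 ] [216. 311.]
(140, 282) 0.2 [0.36 0.52 0.2 ] [223. 272.]
(140, 282) 0.3 [0.36 0.49 0.3 ] [230. 231.]
(140, 282) 0.4 [0.37 0.45 0.4 ] [237. 189.]
```

View pics/q.png

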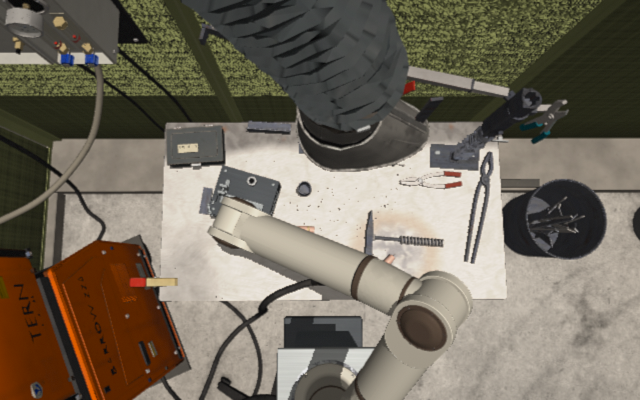

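View pics/q2.png

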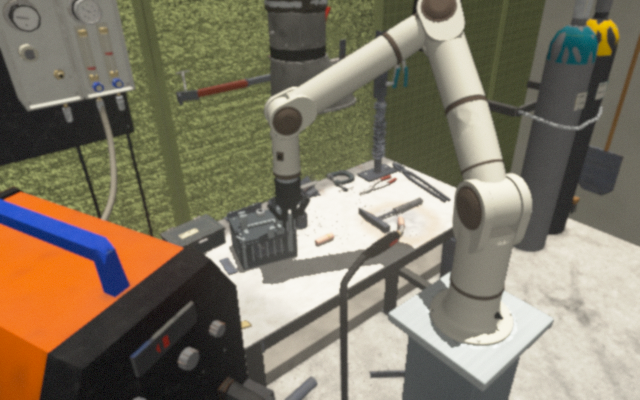

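```bash
python3 -m creep '[0.0062,0.0011,0,0,0,0.0444,0.0062,0.0011,0,0,0,0.0444,0.0062,0.0011,0,0,0,0.0444,0.0062,0.0011,0,0,0,0.0444,0.0062,0.0011,0,0,0,0.0444]'
cat >> h.py <<'E'
def gate():
    s,r=show();H=np.array([.559,.354]);d=s["tool_pos"][:2]-H
    a0=np.arctan2(-.1304,-.0604)
    print("radius",np.hypot(*d).round(4),"gate deg",np.degrees((a0-np.arctan2(d[1],d[0]))%(2*np.pi)).round(1),"tool yaw deg from 74.2",(74.2-np.degrees(np.arctan2(r[1,1],r[0,1]))).round(1))
E
python3 -c "from h import *;gate()"
```

```text
t: 11.7
tool_pos: [0.478, 0.2364, 0.196]
ee_rot: [0.703, 3.059, 0.004]
force: [4.4, 4.3, 1.8]
grip_width: 0.0131
t 11.7 tcp [0.478  0.2364 0.196 ] x [-0.9    0.437 -0.002] y [0.437 0.9   0.003] z [ 0.003  0.002 -1.   ] F [4.4 4.3 1.8] M [ 0.61 -0.8   0.08] w 0.0131 q [ 0.37  0.75 -1.2   1.92  0.81  1.06 -0.06]
radius 0.1428 gate deg 9.7 tool yaw deg from 74.2 10.1
```

```bash
python3 -m creep '[0.0062,0.0011,0,0,0,0.0444,0.0062,0.0011,0,0,0,0.0444,0.0062,0.0011,0,0,0,0.0444,0.0062,0.0011,0,0,0,0.0444,0.0062,0.0011,0,0,0,0.0444]'
python3 -c "from h import *;gate()"
python3 -m creep '[0.0062,0.0011,0,0,0,0.0444,0.0062,0.0011,0,0,0,0.0444,0.0062,0.0011,0,0,0,0.0444,0.0062,0.0011,0,0,0,0.0444,0.0062,0.0011,0,0,0,0.0444]'
python3 - <<'E'
from h import *
import cv2
gate()
p=manip.get_image("wrist");cv2.imwrite("pics/r.png",p["color"])
E
```

```text
t: 12.12
tool_pos: [0.4591, 0.2522, 0.1959]
ee_rot: [0.967, 2.986, 0.003]
force: [5.1, 2.8, 0.5]
grip_width: 0.0131
t 12.12 tcp [0.4591 0.2522 0.1959] x [-0.81   0.586 -0.002] y [0.586 0.81  0.003] z [ 0.003  0.001 -1.   ] F [5.1 2.8 0.5] M [ 0.3  -1.02  0.1 ] w 0.0131 q [ 0.32  0.71 -1.17  1.95  0.77  1.03 -0.26]
radius 0.1427 gate deg 19.6 tool yaw deg from 74.2 20.1
t: 12.53
tool_pos: [0.4431, 0.2709, 0.1959]
ee_rot: [1.224, 2.89, 0.002]
force: [4.1, 1.6, 1.1]
grip_width: 0.0133
t 12.53 tcp [0.4431 0.2709 0.1959] x [-0.696  0.718 -0.002] y [0.718 0.696 0.003] z [ 0.004  0.    -1.   ] F [4.1 1.6 1.1] M [ 0.26 -0.73  0.16] w 0.0133 q [ 0.26  0.67 -1.14  1.96  0.74  1.   -0.46]
radius 0.1426 gate deg 29.5 tool yaw deg from 74.2 30.1
```

View pics/r.png

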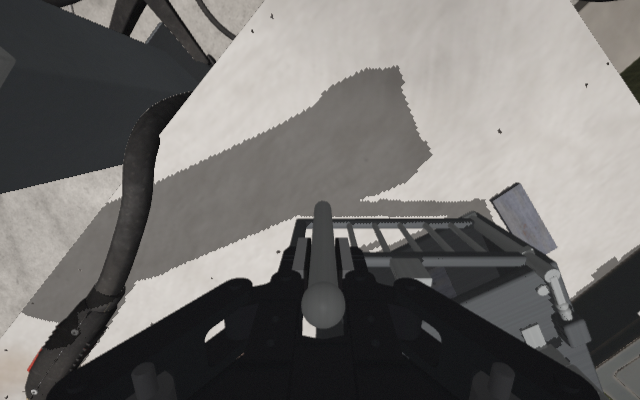

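```bash
python3 -m creep '[0.0062,0.0011,0,0,0,0.0444,0.0062,0.0011,0,0,0,0.0444,0.0062,0.0011,0,0,0,0.0444,0.0062,0.0011,0,0,0,0.0444,0.0062,0.0011,0,0,0,0.0444]'
python3 -c "from h import *;gate()"
python3 -m creep '[0.0062,0.0011,0,0,0,0.0444,0.0062,0.0011,0,0,0,0.0444,0.0062,0.0011,0,0,0,0.0444,0.0062,0.0011,0,0,0,0.0444,0.0062,0.0011,0,0,0,0.0444]'
python3 - <<'E'
from h import *
import cv2
gate()
p=manip.get_image("top");cv2.imwrite("pics/s.png",p["color"])
p=manip.get_image("scene");cv2.imwrite("pics/s2.png",p["color"])
E
```

```text
t: 13.0
tool_pos: [0.4304, 0.2926, 0.1959]
ee_rot: [1.471, 2.772, 0.002]
force: [5.2, 0.5, 4.1]
grip_width: 0.0133
t 13.0 tcp [0.4304 0.2926 0.1959] x [-0.56   0.828 -0.002] y [0.828 0.56  0.003] z [ 0.003 -0.    -1.   ] F [5.2 0.5 4.1] M [ 0.07 -0.83  0.12] w 0.0133 q [ 0.19  0.65 -1.1   1.95  0.71  0.98 -0.66]
radius 0.1425 gate deg 39.6 tool yaw deg from 74.2 40.1
t: 13.42
tool_pos: [0.4217, 0.3159, 0.1959]
ee_rot: [1.707, 2.633, 0.001]
force: [4.5, -0.9, 4.5]
grip_width: 0.0137
t 13.42 tcp [0.4217 0.3159 0.1959] x [-0.408  0.913 -0.002] y [0.913 0.408 0.002] z [ 0.003 -0.001 -1.   ] F [ 4.5 -0.9  4.5] M [-0.17 -0.67  0.15] w 0.0137 q [ 0.11  0.64 -1.05  1.94  0.68  0.97 -0.85]
radius 0.1425 gate deg 49.6 tool yaw deg from 74.2 50.1
```

View pics/s.png

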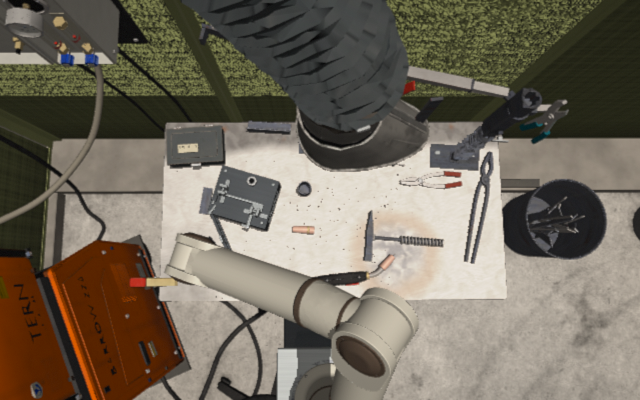

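View pics/s2.png

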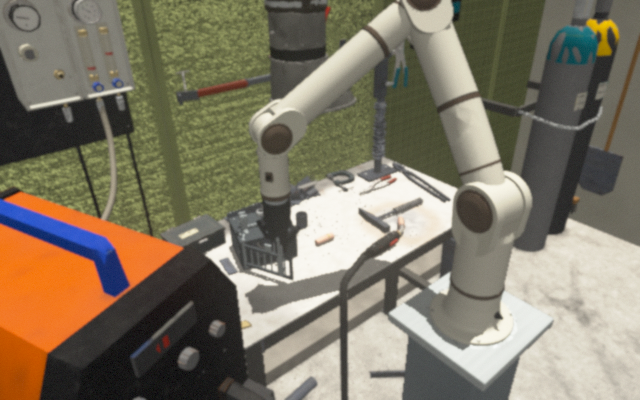

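```bash
python3 -m creep '[0.0062,0.0011,0,0,0,0.0444,0.0062,0.0011,0,0,0,0.0444,0.0062,0.0011,0,0,0,0.0444,0.0062,0.0011,0,0,0,0.0444,0.0062,0.0011,0,0,0,0.0444]'
python3 -c "from h import *;gate()"
python3 -m creep '[0.0062,0.0011,0,0,0,0.0444,0.0062,0.0011,0,0,0,0.0444,0.0062,0.0011,0,0,0,0.0444,0.0062,0.0011,0,0,0,0.0444,0.0062,0.0011,0,0,0,0.0444]'
python3 -c "from h import *;gate()"
python3 -m creep '[0.0062,0.0011,0,0,0,0.0444,0.0062,0.0011,0,0,0,0.0444,0.0062,0.0011,0,0,0,0.0444,0.0062,0.0011,0,0,0,0.0444,0.0031,0.0005,0,0,0,0.0222]'
python3 -m creep '[0,0,0,0,0,0,0,0,0,0,0,0,0,0,0,0,0,0,0,0,0,0,0,0,0,0,0,0,0,0]'
python3 - <<'E'
from h import *
import cv2
gate()
p=manip.get_image("top");cv2.imwrite("pics/t.png",cv2.resize(p["color"][140:300,150:350],(800,600)))
p=manip.get_image("wrist");cv2.imwrite("pics/t2.png",p["color"])
p=manip.get_image("scene");cv2.imwrite("pics/t3.png",cv2.resize(p["color"][150:300,180:380],(800,600)))
E
```

```text
t: 13.93
tool_pos: [0.4172, 0.3403, 0.1959]
ee_rot: [1.93, 2.475, 0.001]
force: [4.0, -1.1, 6.7]
grip_width: 0.013
t 13.93 tcp [0.4172 0.3403 0.1959] x [-0.244  0.97  -0.002] y [0.97  0.244 0.002] z [ 0.003 -0.002 -1.   ] F [ 4.  -1.1  6.7] M [-0.34 -0.53  0.09] w 0.013 q [ 0.03  0.63 -1.01  1.91  0.65  0.97 -1.04]
radius 0.1425 gate deg 59.6 tool yaw deg from 74.2 60.1
t: 14.35
tool_pos: [0.4169, 0.3653, 0.1959]
ee_rot: [2.138, 2.298, 0.0]
force: [2.6, -2.4, 8.1]
grip_width: 0.0135
t 14.35 tcp [0.4169 0.3653 0.1959] x [-0.072  0.997 -0.002] y [0.997 0.072 0.002] z [ 0.002 -0.002 -1.   ] F [ 2.6 -2.4  8.1] M [-0.47 -0.44  0.21] w 0.0135 q [-0.05  0.63 -0.95  1.87  0.63  0.97 -1.22]
radius 0.1426 gate deg 69.7 tool yaw deg from 74.2 70.1
t: 14.77
tool_pos: [0.4204, 0.3878, 0.1959]
ee_rot: [2.311, 2.123, 0.0]
force: [1.9, -3.6, 7.7]
grip_width: 0.0136
t: 15.18
tool_pos: [0.4203, 0.3875, 0.1959]
ee_rot: [2.31, 2.125, 0.0]
force: [2.8, -0.9, 7.1]
grip_width: 0.013
t 15.18 tcp [0.4203 0.3875 0.1959] x [ 0.083  0.997 -0.002] y [ 0.997 -0.083  0.002] z [ 0.002 -0.002 -1.   ] F [ 2.8 -0.9  7.1] M [-0.36 -0.28  0.17] w 0.013 q [-0.12  0.64 -0.91  1.83  0.61  0.98 -1.37]
radius 0.1427 gate deg 78.7 tool yaw deg from 74.2 79.0
```

View pics/t.png

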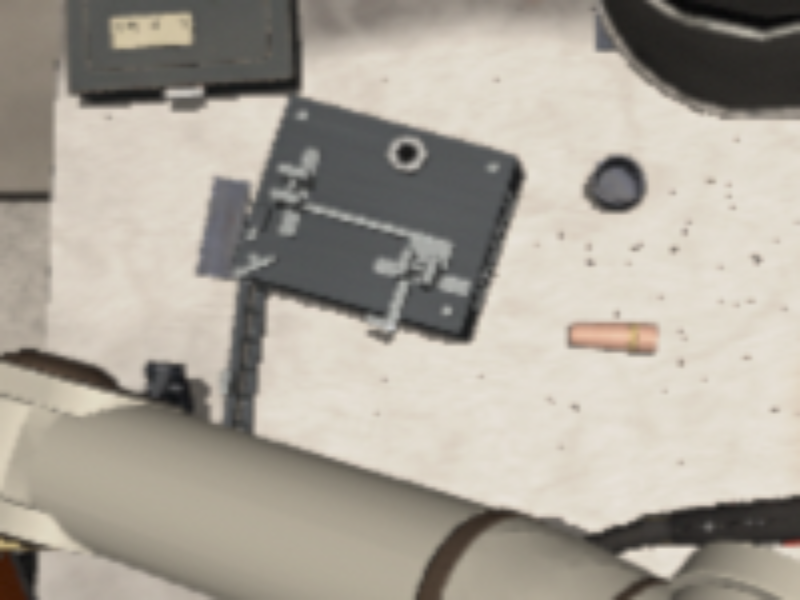

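View pics/t2.png

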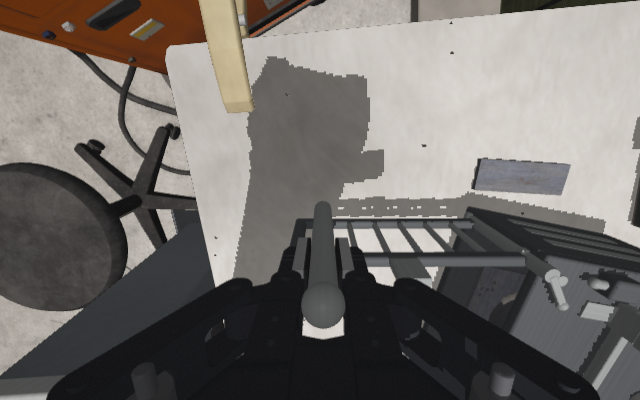

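View pics/t3.png

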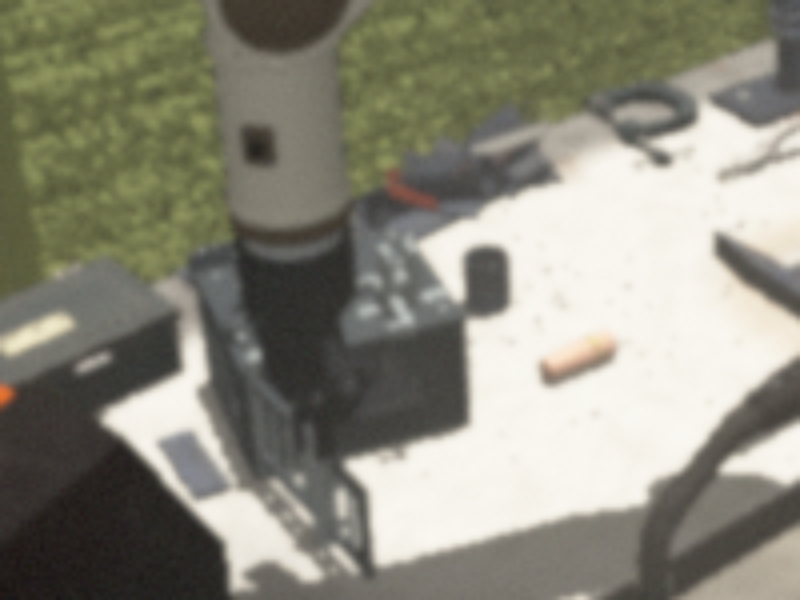

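```bash
python3 - <<'E'
from h import *
gate();print(abs(manip.state()["joint_vel"]).max());print(manip.close_job())
E
```

```text
t 15.33 tcp [0.4203 0.3875 0.1959] x [ 0.083  0.997 -0.002] y [ 0.997 -0.083  0.002] z [ 0.002 -0.002 -1.   ] F [ 2.7 -1.2  7.4] M [-0.37 -0.31  0.11] w 0.0132 q [-0.12  0.64 -0.91  1.83  0.61  0.98 -1.37]
radius 0.1426 gate deg 78.7 tool yaw deg from 74.2 79.0
0.0015253510444834754
the job is handed in; nothing more can be done
None
```

The gate is open to about 79° and the gripper is still holding the post. I handed the job in at about 15.3 s of robot time; it returned no verdict.

- **Catches:** I squeezed the lock catch fully together first, then the bolt catch. The gripper closed to about 26 mm on each, where 28 mm is fully squeezed. Later pictures show both sets of grips still together.
- **Swing:** I gripped the post at 35 N and swung the gate along its arc at about 24°/s, past the detent.
- **Last checks:**
  - The gate angle worked out from the tool's position is 78.7°, and the tool turned 79.0°.
  - The arm was still and the fingers read 13 mm on the 14 mm post.
  - The largest wrist force I read was about 24 N, while squeezing the bolt catch.
- **Surroundings:** The last top view and side view show the gate wide open and the nut, nozzle, tube and flat bar unmoved. I saw no contact with other things, but I did not check the workpiece, hammer or pliers closely at the end.
- **Disagreement:** The first estimate from the top camera put the post about 7 mm away from the two wrist-camera measurements. I used the wrist values, and they held up when the gripper closed on the post.

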